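# Fish batons into the drain rack, heavy end down

### The arm

A 6-joint arm with a two-finger parallel gripper is mounted at the origin on the work surface. World frame = base frame: x ahead of the robot, y to its left, z up, the work surface at z = 0. Lengths are in mm, angles in rad, forces in N, time in s.
With the tool pointing down it reaches from about 350 to 925 mm from the base axis. Payload 6.4 kg.
Tool frame: the origin (TCP) lies midway between the tips of the shut fingers; the grasp point (between the pads) lies 19 mm behind it; z points along the fingers, y is the line along which they close (so a half turn about z gives the same grasp; the last joint's range is limited). The gripper opens to 85 mm and grips with 20 to 120 N. Pads are 22 mm wide; open, the fingers measure 114 mm over their backs; the gripper's body (76 mm by 85 mm) begins 54 mm behind the grasp point. The pads swing forward as they close: fully open they stand 13 mm farther back than shut.
Start: joints at [-1.508, 0.245, 1.558, -0, 1.339, -0.174], TCP at [152.49, -631.871, 231.29] pointing down, gripper open.
Joint ranges: [-3.13, 3.13], [-1.02, 2.26], [0.13, 2.54], [-0.95, 4.09], [0.21, 2.88], [-2.74, 2.74]. Speed limits (rad/s): [2.57, 2.57, 3.14, 3.14, 3.14, 3.14].

### API

Orientations are given as a unit quaternion [w, x, y, z].
In Python, from rig import env gives the robot as it stands.
- The arm moves only by the shell command python3 -m pendant 'ROWS' [FORCE]. ROWS is JSON, a list of rows, each a list of 7 numbers: the closure, from 0 (fully open) to 1 (shut), then the shift along the tool's x, y, z scaled (see below), then the turn, a rotation vector about the tool's x, y, z scaled (see below). A call has 1 to 12 rows; each row shifts and turns the commanded pose from where the row before left it, along the tool's axes as they then stand; what a row does not reach is not made up. The controller multiplies each number of a shift by 20 mm and each number of a turn by 0.1 rad. A row lasts 1/10 s, in which the tool goes at most 50 mm and 8.59 degrees, less where a joint would pass 70% of its speed; a pose out of reach is approached as far as the arm can. A call with a number of a shift or a turn outside -1 to 1 is refused whole. A call with a gripper value outside its range is refused whole. The fingers move at their own pace and stop on an object; FORCE is the grip in N (left out, the last holds). Time passes only in rows, so rows that do not move let the fingers close. It gives the time, the measured TCP pose, the force, the opening and the grip force at its end, in the units of the state.
- env.observe(): the state, without advancing time (a new reading comes with each control period).
- env.snapshot(name): name is "side" or "top" or "wrist"; returns the picture (384x512x3 uint8, red, green, blue); there is no depth.
- env.camera_params(name): a dict with "vertical_fov" (degrees; the focal length in pixels is half the picture's height over the tangent of half this angle, whatever the lens; pixels are square), "cx", "cy" (the principal point, pixels), "R" (3x3) and "t" (3): a world point X has camera coordinates R X + t. Camera axes: x right, y down, z forward; pixel columns grow to the right and rows downward; lengths in mm; the calibration is good to about 2 mm. A picture is of the moment at which its call begins: read the wrist's pose just before it. camera_params takes no time and is no camera call; for the wrist camera it gives the pose at the moment of the call.
- env.close_job(): hands the job in; it is judged then, once.
The state is a dict: "t": time; "joints": joint angles; "qvel": joint speeds; "joint_torque": joint torques, N m; "tool_pos": TCP position; "orientation": TCP orientation; "ft_force": force on the tool from outside, world axes, zero at the start; "wrist_torque": the same for the moment, N m; "width": finger opening in mm; "gripper_force": force on a finger pad.
Only numpy, scipy, OpenCV 4.12 (cv2) and the standard library are available. Lean on these libraries where they do the work, as an engineer would, in place of code of your own. Each camera call takes 0.05 s, during which the arm holds its last target. There are 200 camera calls.

### The job

Put both wooden fish batons from the cutting board away in the sloping drain rack, one lying lengthwise in each place on both bars, with its heavy end at the rack's low end. The two ends look alike, so lift each baton at mid-length to find out which end is heavy. Leave the lidded jar standing where it is.

Things in the scene. Friction and masses are not known exactly. Their poses are not given: they have to be found in the camera images.
- baton_a_mid (a point): First baton on the 15 mm thick cutting board: straight beech bar, 36 x 36 mm section, 220 mm long, same black cap on both ends, 0.3 kg. One end hides a weight (balance point 40 mm off mid-length; 0.12 N m on a gripper at mid-length). Point: the bar's centre, 18 mm above the board. x runs along the bar; its sign tells nothing of which end is heavy, which varies. z up
- baton_b_mid (a point): Second, like the first: baton on the 15 mm thick cutting board: straight beech bar, 36 x 36 mm section, 220 mm long, same black cap on both ends, 0.3 kg. One end hides a weight (balance point 40 mm off mid-length; 0.12 N m on a gripper at mid-length). Point: the bar's centre, 18 mm above the board. x runs along the bar; its sign tells nothing of which end is heavy, which varies. z up
- slot_left (a point): Left place of the rack: where a stored baton's centre lies, 18 mm above the bars' tops. x runs along the baton and rises at 25 degrees (low end at -x), z is square to the slope. Bars at x = -80 and +80 mm, each with guide pins (52 mm clear, 26 mm high) either side; end stop at x = -122 mm. Between the bars it is open for fingers, 40 mm deep
- slot_right (a point): Right place of the rack: where a stored baton's centre lies, 18 mm above the bars' tops. x runs along the baton and rises at 25 degrees (low end at -x), z is square to the slope. Bars at x = -80 and +80 mm, each with guide pins (52 mm clear, 26 mm high) either side; end stop at x = -122 mm. Between the bars it is open for fingers, 40 mm deep
- lower_bar: The rack's lower bar, a steel bar of 12 mm diameter across both places, that carries the batons' low ends; its origin is the middle of the bar's top, axes as the places'
- jar_mid (a point): Bystander: lidded sauce jar, 68 mm across, 75 mm tall, upright, between board and rack on their far side; this point is its centre
Mind the look-alikes: they are no part of the job. What is shaped like the part that bears baton_a_mid but blue, red or turquoise is not meant.

How it is judged:
By the outcome, as a careful person would: the job done as asked, in the order asked, and still so for the second after the job is handed in, with the robot touching nothing.
It also fails if it takes over 58 s, if anything falls off the work surface, if the arm or the gripper's body presses on something with over 40 N, if the wrist force passes 120 N, or if a joint passes its speed limit or range.

## Working session

There is one attempt and no reset: what is moved stays moved. The work goes in short steps, Python scripts to look and compute and a shell command to move; the robot and the scene stay as the last step left them, time stands still between calls to the robot, and variables do not carry over. Pictures are saved under pics/ and viewed, at most 12 in all, crops included, and the job is handed in when it is done.

```bash
ls; mkdir -p pics
python3 - <<'E'
from rig import env
import cv2
for n in("top","side"):
    cv2.imwrite(f"pics/{n}0.png",env.snapshot(n)[:,:,::-1]);p=env.camera_params(n);print(n,p)
s=env.observe();print(s)
E
```

```text
pics
top {'vertical_fov': 49.80845406277704, 'cx': 256.5187377871389, 'cy': 184.6642849444402, 'R': array([[-0.00936966, -0.99988122, -0.01223779],
       [-0.99071492,  0.01094236, -0.13551463],
       [ 0.13563244,  0.01085443, -0.99069976]]), 't': array([-115.23951396,  495.40595539, 1512.6737759 ])}
side {'vertical_fov': 50.54272366840593, 'cx': 259.0862460577227, 'cy': 191.37936472204183, 'R': array([[-0.95062867, -0.30964258,  0.02065456],
       [-0.21981455,  0.62487815, -0.74913874],
       [ 0.21905867, -0.71669294, -0.66209103]]), 't': array([ 432.47898358,  231.58817455, 1317.06430973])}
{'t': 0.1, 'joints': array([-1.50811650e+00,  2.45732244e-01,  1.55887252e+00, -1.39926797e-05,
        1.33870587e+00, -1.74090193e-01]), 'qvel': array([-1.50179729e-04, -5.86147758e-04, -1.17846984e-03,  5.73037103e-05,
        5.09441540e-04,  5.95111805e-04]), 'joint_torque': array([ 8.55433382e-05, -4.30671823e+01, -3.27129221e+01, -5.83489123e-05,
        2.83069683e-03,  1.41902686e-05]), 'tool_pos': array([ 152.44375704, -631.36365966,  230.3087209 ]), 'orientation': array([-8.58034451e-04,  9.93000118e-01,  1.18110237e-01,  4.10285228e-05]), 'ft_force': array([-0.00148672,  0.66804016,  0.20502518]), 'wrist_torque': array([ 0.04345001, -0.04756204, -0.01941369]), 'gripper_force': 0.0, 'width': 85.2886828340721}
```

View pics/top0.png

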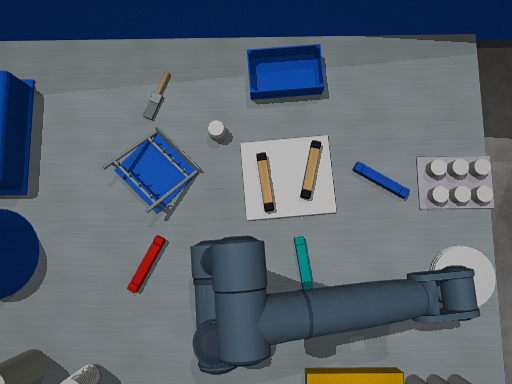

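View pics/side0.png

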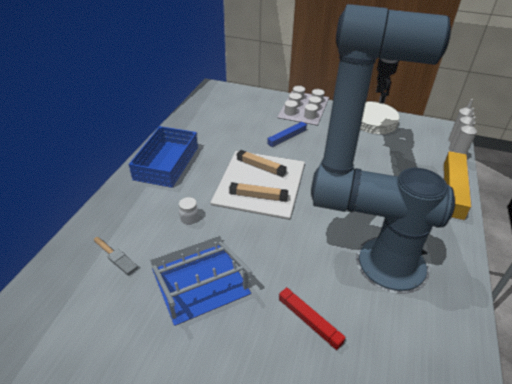

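The wooden batons sit on the white board at top (265,182) and (311,170). The look-alikes are red (146,264), blue (381,180) and turquoise (303,262). Only the two wood-coloured bars on the board fit the description. The rack is at (155,170) and the jar at (218,131). I'll confirm these in one enlarged crop.

Run:
```python
import cv2,numpy as np
t=cv2.imread("pics/top0.png");s=cv2.imread("pics/side0.png")
a=cv2.resize(t[115:225,95:215],(400,367),interpolation=cv2.INTER_CUBIC)
b=cv2.resize(s[230:330,140:260],(400,333),interpolation=cv2.INTER_CUBIC)
c=cv2.resize(t[130:225,235:345],(400,345),interpolation=cv2.INTER_CUBIC)
m=np.zeros((600,800,3),np.uint8)
a=cv2.resize(t[120:220,100:210],(440,400),interpolation=cv2.INTER_CUBIC)
m[:400,:440]=a
b=cv2.resize(s[235:325,145:255],(360,295),interpolation=cv2.INTER_CUBIC); m[:295,440:]=b
c=cv2.resize(t[130:225,235:345],(347,300),interpolation=cv2.INTER_CUBIC); m[300:600,445:792]=c
cv2.imwrite("pics/m.png",m)
```

```text
(no output)
```

View pics/m.png

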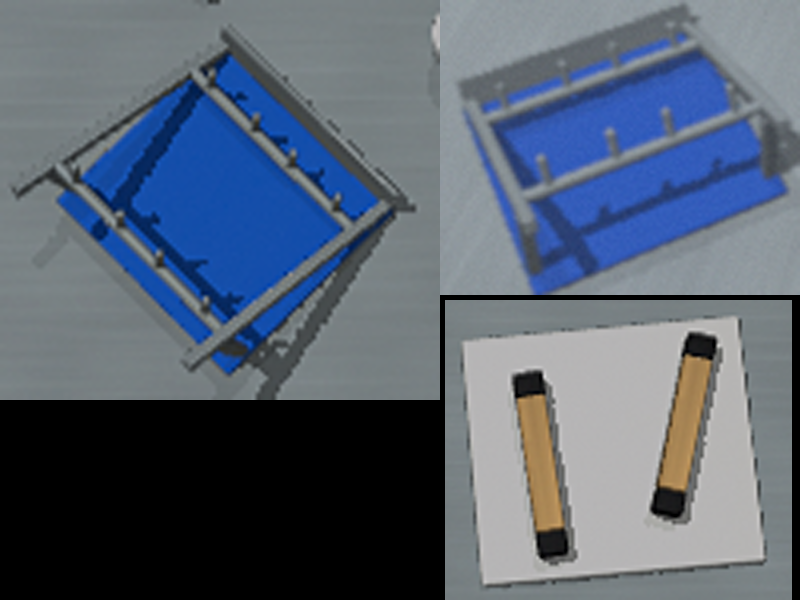

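The crop confirms two beech bars with black caps on the white board. In the rack, the end-stop plate is at upper right (towards +x,-y), so that is the low end. The lower bar's pins are at top px ≈(152.8,138.8)…(184,170), and the upper bar's at ≈(119,163)…(151.5,196). Next is triangulation.

```bash
cat > h.py <<'E'
import numpy as np,cv2
from rig import env
def K(p):
    f=192/np.tan(np.radians(p["vertical_fov"])/2);return np.array([[f,0,p["cx"]],[0,f,p["cy"]],[0,0,1]])
def P(p):return K(p)@np.c_[p["R"],p["t"]]
def plane(p,uv,z):
    d=p["R"].T@np.linalg.solve(K(p),[*uv,1]);c=-p["R"].T@p["t"];return c+d*(z-c[2])/d[2]
def tri(p,a,q,b):
    X=cv2.triangulatePoints(P(p),P(q),np.float64(a).T,np.float64(b).T);return (X[:3]/X[3]).T
def proj(p,X):
    x=P(p)@np.r_[X,1];return x[:2]/x[2]
E
python3 - <<'E'
from h import *
np.set_printoptions(precision=1,suppress=True)
T,S=env.camera_params("top"),env.camera_params("side")
t=np.array([(211,73),(257,118),(292,154),(337,197),(76,168),(121,214),(159,254),(206,300)])/4+[100,120]
s=np.array([(500,88),(562,63),(612,43),(663,28),(543,156),(611,130),(665,110),(732,86)])
s=(s-[440,0])/3.275+[145,235]
X=tri(T,t,S,s);print(X)
for i in range(8):print(proj(T,X[i])-t[i],end='')
im=cv2.imread("pics/top0.png");h=cv2.cvtColor(im,cv2.COLOR_BGR2HSV)
m=cv2.inRange(h,(8,60,80),(28,255,255));n,l,st,c=cv2.connectedComponentsWithStats(m)
for i in range(1,n):
    if st[i,4]>150:print(c[i],st[i],plane(T,c[i],50))
print(plane(T,(218,131),60))
E
```

```text
[[674.1 269.3  48.8]
 [631.  224.8  50.6]
 [595.  190.2  55.1]
 [557.6 149.7  46.3]
 [570.7 368.9 120. ]
 [528.6 327.1 120.5]
 [493.3 292.6 119.8]
 [450.3 249.5 119.4]]
[-0.1 -0.3][-0.2 -0.6][-0.1 -0.5][-0.2 -1.1][-0.1 -0.4][-0.1 -0.4][-0.1 -0.6][-0.  -0.2][310.7 168.3] [302 147  18  44 409] [ 551.  -322.2   50. ]
[264.8 181.2] [258 160  15  43 398] [ 504.6 -151.1   50. ]
[354.7 378. ] [ 306  371   98   13 1061] [-187.9 -454.3   50. ]
[694.8  21.7  60. ]
```

Run:
```python
import numpy as np
from scipy.spatial.transform import Rotation as R
u=np.array([-.72,.694,0]);u/=np.linalg.norm(u);a=np.radians(25)
xs=np.cos(a)*u+[0,0,np.sin(a)];zs=-np.sin(a)*u+[0,0,np.cos(a)];ys=np.cross(zs,xs)
print(xs,ys,zs)
for nm,c in(("A",[598.6,300,78]),("B",[521.6,223,78])):
  for sg in(1,-1):
    M=np.c_[sg*xs,-sg*ys,-zs]
    w=np.array(c)+250*zs; r=np.hypot(*w[:2]);q1=np.arctan2(w[1],w[0])-np.arcsin(113/r)
    for th in(1.7,1.9,2.1):
      W=R.from_euler('ZY',[q1,th]).inv()*R.from_matrix(M)*R.from_euler('Z',-90,degrees=True)
      e=W.as_euler('ZYZ');print(nm,sg,th,"q1 %.2f"%q1,e)
```

```text
[-0.65252986  0.62896628  0.42261826] [-0.69398751 -0.71998704  0.        ] [ 0.30427967 -0.29329179  0.90630779]
A 1 1.7 q1 0.16 [ 0.34932004  1.70439782 -0.63831066]
A 1 1.9 q1 0.16 [ 0.34661183  1.51631123 -0.70646082]
A 1 2.1 q1 0.16 [ 0.35694889  1.32848238 -0.77603857]
A -1 1.7 q1 0.16 [0.34932004 1.70439782 2.50328199]
A -1 1.9 q1 0.16 [0.34661183 1.51631123 2.43513183]
A -1 2.1 q1 0.16 [0.35694889 1.32848238 2.36555408]
B 1 1.7 q1 0.06 [ 0.32118982  1.73827561 -0.73657536]
B 1 1.9 q1 0.06 [ 0.31662108  1.54829714 -0.79935152]
B 1 2.1 q1 0.06 [ 0.32407671  1.35840805 -0.86267285]
B -1 1.7 q1 0.06 [0.32118982 1.73827561 2.4050173 ]
B -1 1.9 q1 0.06 [0.31662108 1.54829714 2.34224113]
B -1 2.1 q1 0.06 [0.32407671 1.35840805 2.2789198 ]
```

```bash
python3 -m pendant '[[0,0.95,-0.62,-0.2,0,0,0],[0,0.95,-0.62,-0.2,0,0,0],[0,0.95,-0.62,-0.2,0,0,0],[0,0.95,-0.62,-0.2,0,0,0],[0,0.95,-0.62,-0.2,0,0,0],[0,0.95,-0.62,-0.2,0,0,0],[0,0.95,-0.62,-0.2,0,0,0],[0,0.95,-0.62,-0.2,0,0,0],[0,0.95,-0.62,-0.2,0,0,0],[0,0.95,-0.62,-0.2,0,0,0],[0,0.95,-0.62,-0.2,0,0,0],[0,0.95,-0.62,-0.2,0,0,0]]' && python3 -m pendant '[[0,0.95,-0.62,0,0,0,0],[0,0.95,-0.62,0,0,0,0],[0,0.95,-0.62,0,0,0,0],[0,0.95,-0.62,0,0,0,0],[0,0.95,-0.62,0,0,0,0],[0,0.95,-0.62,0,0,0,0],[0,0.95,-0.62,0,0,0,0],[0,0.95,-0.62,0,0,0,0],[0,0.95,-0.62,0,0,0,0],[0,0.95,-0.62,0,0,0,0],[0,0.95,-0.62,0,0,0,0],[0,0.95,-0.62,0,0,0,0],[0,0,0,0,0,0,0]]' || python3 -m pendant '[[0,0.95,-0.62,0,0,0,0],[0,0.95,-0.62,0,0,0,0],[0,0.95,-0.62,0,0,0,0],[0,0.95,-0.62,0,0,0,0],[0,0.95,-0.62,0,0,0,0],[0,0.95,-0.62,0,0,0,0],[0,0.95,-0.62,0,0,0,0],[0,0.95,-0.62,0,0,0,0],[0,0.95,-0.62,0,0,0,0],[0,0.95,-0.62,0,0,0,0],[0,0.95,-0.62,0,0,0,0],[0,0,0,0,0,0,0]]'
python3 - <<'E'
from h import *
np.set_printoptions(precision=2,suppress=True)
o=env.observe();print(o["t"],o["joints"],o["tool_pos"],o["orientation"],o["wrist_torque"])
p=env.camera_params("wrist");cv2.imwrite("pics/w1.png",env.snapshot("wrist")[:,:,::-1]);print(p)
np.save("w1.npy",P(p))
for c in((552,-322,50),(505,-151,50)):print(proj(p,c))
E
```

```text
t: 1.3
tool_pos: [340.4, -431.9, 279.7]
orientation: [0.0, 0.993, 0.119, 0.0]
ft_force: [-0.3, -0.0, 0.5]
width: 85.5
gripper_force: 0.0
t: 2.5
tool_pos: [511.6, -249.3, 279.5]
orientation: [-0.0, 0.993, 0.12, 0.0]
ft_force: [0.1, -0.1, 0.4]
width: 85.6
gripper_force: 0.0
2.5 [-0.65  0.02  1.72  0.    1.4   0.68] [ 511.56 -249.27  279.48] [-0.    0.99  0.12  0.  ] [-0.06  0.01  0.  ]
{'vertical_fov': 58.44326069950379, 'cx': 255.3720955450465, 'cy': 198.82873945756538, 'R': array([[ 0.24, -0.97, -0.  ],
       [-0.92, -0.22,  0.33],
       [-0.32, -0.08, -0.94]]), 't': array([-363.14,  355.91,  570.8 ])}
[329.86 141.91]
[167.01 146.45]invalid input
```

View pics/w1.png

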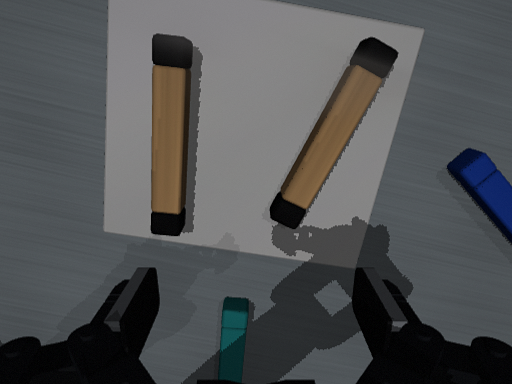

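The wrist view shows baton A's wood at (170,140) with caps at (172,50) and (168,222). Baton B's wood is at (333,136) with caps at (375,57) and (289,210). The blue and turquoise decoys are clearly separate.

Run:
```python
from h import *
np.set_printoptions(precision=1,suppress=True)
p=env.camera_params("wrist");im=cv2.imread("pics/w1.png");h=cv2.cvtColor(im,cv2.COLOR_BGR2HSV)
m=cv2.inRange(h,(5,70,50),(25,255,255));n,l,st,c=cv2.connectedComponentsWithStats(m)
cam=-p["R"].T@p["t"];print("cam",cam)
o=env.observe();R=None
for i in range(1,n):
    if st[i,4]<1500:continue
    b=cv2.boxPoints(cv2.minAreaRect(np.column_stack(np.where(l==i)[::-1]).astype(np.float32)))
    e=[np.linalg.norm(b[k]-b[(k+1)%4]) for k in range(4)]
    k=0 if e[0]<e[1] else 1
    q=[b[k],b[(k+1)%4],b[(k+2)%4],b[(k+3)%4]]  # q0-q1 short, q2-q3 short
    X=[plane(p,v,51) for v in q]; s1=(X[0]+X[1])/2;s2=(X[2]+X[3])/2
    d=s1-s2;L=np.linalg.norm(d);d/=L;d*=np.sign(d[0]);nn=np.array([-d[1],d[0],0])
    mid=(s1+s2)/2
    cs=[]
    for a,bb in((0,3),(1,2)):
        e51=(plane(p,q[a],51)+plane(p,q[bb],51))/2; e15=(plane(p,q[a],15)+plane(p,q[bb],15))/2
        cs.append((e51,e15))
    # outer edge = farther from camera laterally
    lat=[abs((c51-cam)@nn) for c51,_ in cs]; o_=int(lat[1]>lat[0]); i_=1-o_
    so=np.sign((cs[o_][0]-cs[i_][0])@nn)
    y1=(cs[o_][0]@nn)-18*so; y2=(cs[i_][1]@nn)+18*so
    x=mid@d;print(st[i],"L",L,"yaw",np.degrees(np.arctan2(d[1],d[0])),"c1",x*d+y1*nn,"c2",x*d+y2*nn)
print(o["tool_pos"])
```

```text
cam [ 594.1 -229.6  422.3]
[ 151   65   35  150 4604] L 162.10061426547463 yaw 8.476279333826293 c1 [ 506.6 -153.3    0. ] c2 [ 505.6 -146.3    0. ]
[ 281   65  101  144 5009] L 160.79389173842407 yaw -13.36740017637678 c1 [ 551.3 -321.3    0. ] c2 [ 550.7 -323.7    0. ]
[ 510.8 -250.4  279.4]
```

```bash
python3 -m pendant '[[0,0,0,0,0,0,0.96],[0,0.09,-0.98,1,0,0,0],[0,0.09,-0.98,1,0,0,0],[0,0.09,-0.98,1,0,0,0],[0,0.09,-0.98,1,0,0,0],[0,0.09,-0.98,1,0,0,0],[0,0,0,1,0,0,0],[0,0,0,1,0,0,0],[0,0,0,1,0,0,0],[0,0,0,1,0,0,0],[0,0,0,0,0,0,0]]'
python3 - <<'E'
from h import *
np.set_printoptions(precision=2,suppress=True)
o=env.observe();print(o["t"],o["joints"],o["tool_pos"],o["orientation"],o["wrist_torque"])
E
```

```text
t: 3.65
tool_pos: [503.1, -153.0, 96.6]
orientation: [-0.002, 0.998, 0.07, -0.003]
ft_force: [-1.1, 0.4, 0.4]
width: 85.5
gripper_force: 0.0
3.65 [-0.51  0.13  1.96 -0.    1.06  0.92] [ 503.08 -152.99   96.65] [-0.    1.    0.07 -0.  ] [ 0.02 -0.04  0.02]
```

```bash
python3 -m pendant '[[0,0.16,-0.08,0.98,0,0,0],[0,0,0,0.98,0,0,0],[0,0,0,0.98,0,0,0],[0,0,0,0.9,0,0,0],[0.3,0,0,0,0,0,0],[1,0,0,0,0,0,0],[1,0,0,0,0,0,0],[1,0,0,0,0,0,0],[1,0,0,0,0,0,0],[1,0,0,0,0,0,0],[1,0,0,0,0,0,0],[1,0,0,0,0,0,0]]' 110
python3 - <<'E'
from h import *
np.set_printoptions(precision=3,suppress=True)
o=env.observe();print(o["t"],o["joints"],o["tool_pos"],o["orientation"],o["wrist_torque"],o["width"],o["gripper_force"])
E
```

```text
t: 4.85
tool_pos: [510.0, -152.5, 24.6]
orientation: [0.001, 0.998, 0.07, 0.001]
ft_force: [-0.1, 1.2, 7.1]
width: 34.1
gripper_force: 110.5
4.85 [-0.504  0.264  1.964  0.     0.91   0.926] [ 509.979 -152.536   24.618] [0.001 0.998 0.07  0.001] [ 0.195  0.158 -0.033] 34.101687721171935 110.54859280586243
```

```bash
python3 -m pendant '[[1,0,0,-0.3,0,0,0],[1,0,0,-0.6,0,0,0],[1,0,0,-1,0,0,0],[1,0,0,-1,0,0,0],[1,0,0,-1,0,0,0],[1,0,0,-1,0,0,0],[1,0,0,-1,0,0,0],[1,0,0,-1,0,0,0],[1,0,0,-0.5,0,0,0],[1,0,0,0,0,0,0],[1,0,0,0,0,0,0],[1,0,0,0,0,0,0]]'
python3 - <<'E'
from h import *
from scipy.spatial.transform import Rotation as Ro
np.set_printoptions(precision=3,suppress=True)
for i in range(3):
    p=env.camera_params("wrist");im=env.snapshot("wrist");
    o=env.observe();q=o["orientation"];M=Ro.from_quat(np.r_[q[1:],q[0]])
    print(o["t"],o["tool_pos"],o["ft_force"],o["wrist_torque"],"tool:",M.inv().apply(o["wrist_torque"]),o["width"])
print(o["joints"],M.as_matrix())
cv2.imwrite("pics/w2.png",im[:,:,::-1])
E
```

```text
t: 6.05
tool_pos: [507.6, -151.3, 169.1]
orientation: [-0.001, 0.998, 0.07, -0.001]
ft_force: [0.2, -0.2, -2.5]
width: 34.1
gripper_force: 109.8
6.1 [ 507.707 -151.368  169.076] [-0.44  -0.151 -3.024] [ 0.03  -0.135  0.044] tool: [ 0.011  0.138 -0.045] 34.10157306274509
6.15 [ 507.834 -151.437  169.255] [-0.48   0.74  -2.672] [ 0.002 -0.151 -0.016] tool: [-0.019  0.149  0.016] 34.02194857889568
6.2 [ 507.951 -151.52   169.416] [-0.396  0.13  -3.243] [-0.033 -0.112 -0.016] tool: [-0.049  0.106  0.016] 34.390143298899815
[-0.504  0.031  1.913  0.     1.199  0.926] [[ 0.99   0.14  -0.002]
 [ 0.14  -0.99   0.001]
 [-0.002 -0.001 -1.   ]]
```

View pics/w2.png

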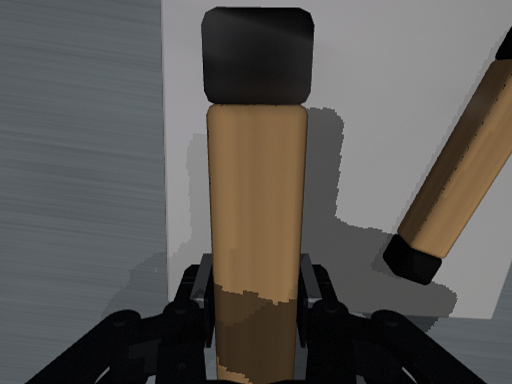

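Wood and black cap are held straight in the fingers (cap boundary at (257,104)), and the held baton is level. With Fz≈-3 N and a moment of ≈-0.13 N m about world y, the heavy end is at tool -x. Next I'll fit the rack and the in-hand offset.

```bash
cat > rack.py <<'E'
from h import *
from scipy.optimize import least_squares
def frame(yaw):
    a=np.radians(25);u=np.array([np.cos(yaw),np.sin(yaw),0])
    xs=np.cos(a)*u+[0,0,np.sin(a)];zs=-np.sin(a)*u+[0,0,np.cos(a)];return np.c_[xs,np.cross(zs,xs),zs]
def model(v):  # centre between slots, yaw, pitch, pair gap
    F=frame(v[3]);return np.array([v[:3]+F@[sx*80,y,8] for sx in(-1,1) for y in(-v[4]/2-v[5]/2,-v[4]/2+v[5]/2,v[4]/2-v[5]/2,v[4]/2+v[5]/2)])
E
python3 - <<'E'
from rack import *
from scipy.spatial.transform import Rotation as Ro
np.set_printoptions(precision=2,suppress=True)
T,S=env.camera_params("top"),env.camera_params("side")
t=np.array([(211,73),(257,118),(292,154),(337,197),(76,168),(121,214),(159,254),(206,300)])/4+[100,120]
s=(np.array([(500,88),(562,63),(612,43),(663,28),(543,156),(611,130),(665,110),(732,86)])-[440,0])/3.275+[145,235]
f=lambda v:np.r_[np.array([proj(T,X) for X in model(v)])-t,np.array([proj(S,X) for X in model(v)])-s].ravel()
r=least_squares(f,[560,260,78,2.37,110,58],loss='soft_l1');v=r.x;print(v,np.degrees(v[3]),"\n",f(v).reshape(-1,2).T)
F=frame(v[3]);print(F)
for k in(-1,1):print("slot",k,v[:3]+F@[0,k*v[4]/2,0])
np.save("rack.npy",v)
p=env.camera_params("wrist");o=env.observe();q=o["orientation"];M=Ro.from_quat(np.r_[q[1:],q[0]])
for zt in(190,196,202):
    a,b,c=[plane(p,x,zt) for x in((207,104),(307,104),(257,104))]
    print(zt,"w",np.linalg.norm(a-b),"bnd in tool",M.inv().apply(c-o["tool_pos"]))
print(-p["R"].T@p["t"])
E
```

```text
[560.26 261.3   78.14   2.36 109.42  59.92] 135.33508035421428 
 [[ 0.02 -0.42  0.04  0.01 -0.36 -0.09 -0.   -0.05  0.52  0.39  0.18  2.29
   0.36  0.5   0.7  -0.24]
 [-0.41 -0.83 -0.82 -0.59 -0.32 -0.3  -0.72 -0.53 -0.72  0.12  0.79 -1.01
   0.67  0.54  0.22  0.02]]
[[-0.64 -0.7   0.3 ]
 [ 0.64 -0.71 -0.3 ]
 [ 0.42  0.    0.91]]
slot -1 [598.72 300.22  78.14]
slot 1 [521.81 222.39  78.14]
190 w 34.393726892997435 bnd in tool [ 77.83   0.03 -20.71]
196 w 32.705090018652896 bnd in tool [ 78.22   0.   -26.71]
202 w 31.016453144308418 bnd in tool [ 78.61  -0.02 -32.71]
[ 593.05 -139.15  312.21]
```

```bash
cat > go.py <<'E'
from rack import *
from scipy.spatial.transform import Rotation as Ro
np.set_printoptions(precision=2,suppress=True)
def tgt(k,h,off,sg=1,xo=0):
    "TCP pose so that baton centre (off in tool axes) is h over slot k, xo along it"
    v=np.load("rack.npy");F=frame(v[3]);c=v[:3]+F@[xo,k*v[4]/2,h]
    M=np.c_[sg*F[:,0],-sg*F[:,1],-F[:,2]];return c-M@np.array(off),M
def now():
    o=env.observe();q=o["orientation"];return o,Ro.from_quat(np.r_[q[1:],q[0]])
def show(k,h,off,sg=1,xo=0):
    o,M=now();p,Mt=tgt(k,h,off,sg,xo)
    print("t",o["t"],"q",o["joints"],"pos",o["tool_pos"],"target",p)
    print("shift/20 tool",M.inv().apply(p-o["tool_pos"])/20,"turn/0.1",(M.inv()*Ro.from_matrix(Mt)).as_rotvec()/.1)
E
python3 -c "
from go import *
show(-1,140,[-2.5,0,-8.4],1,-4)"
```

```text
t 6.2 q [-0.5   0.03  1.91  0.    1.2   0.93] pos [ 507.95 -151.52  169.42] target [639.25 260.16 196.78]
shift/20 tool [  9.39 -19.46  -1.36] turn/0.1 [  4.81   2.39 -21.79]
```

```bash
python3 -m pendant '[[1,0.43,-0.885,-0.1,0,0,0],[1,0.43,-0.885,-0.1,0,0,0],[1,0.43,-0.885,-0.1,0,0,0],[1,0.43,-0.885,-0.1,0,0,0],[1,0.43,-0.885,-0.1,0,0,0],[1,0.43,-0.885,-0.1,0,0,0],[1,0.43,-0.885,-0.1,0,0,0],[1,0.43,-0.885,-0.1,0,0,0],[1,0.43,-0.885,-0.1,0,0,0],[1,0.43,-0.885,-0.1,0,0,0],[1,0.43,-0.885,-0.1,0,0,0]]' >/dev/null && python3 -m pendant '[[1,0.43,-0.885,-0.02,0,0,0],[1,0.43,-0.885,-0.02,0,0,0],[1,0.43,-0.885,-0.02,0,0,0],[1,0.43,-0.885,-0.02,0,0,0],[1,0.43,-0.885,-0.02,0,0,0],[1,0.43,-0.885,-0.02,0,0,0],[1,0.43,-0.885,-0.02,0,0,0],[1,0.43,-0.885,-0.02,0,0,0],[1,0.43,-0.885,-0.02,0,0,0],[1,0.43,-0.885,-0.02,0,0,0],[1,0.43,-0.885,-0.02,0,0,0]]' > /dev/null && python3 -m pendant '[[1,0,0,0,0.2,0.1,-0.908],[1,0,0,0,0.2,0.1,-0.908],[1,0,0,0,0.2,0.1,-0.908],[1,0,0,0,0.2,0.1,-0.908],[1,0,0,0,0.2,0.1,-0.908],[1,0,0,0,0.2,0.1,-0.908],[1,0,0,0,0.2,0.1,-0.908],[1,0,0,0,0.2,0.1,-0.908],[1,0,0,0,0.2,0.1,-0.908],[1,0,0,0,0.2,0.1,-0.908],[1,0,0,0,0.2,0.1,-0.908],[1,0,0,0,0.2,0.1,-0.908]]' && python3 -m pendant '[[1,0,0,0,0.2,0.1,-0.908],[1,0,0,0,0.2,0.1,-0.908],[1,0,0,0,0.2,0.1,-0.908],[1,0,0,0,0.2,0.1,-0.908],[1,0,0,0,0.2,0.1,-0.908],[1,0,0,0,0.2,0.1,-0.908],[1,0,0,0,0.2,0.1,-0.908],[1,0,0,0,0.2,0.1,-0.908],[1,0,0,0,0.2,0.1,-0.908],[1,0,0,0,0.2,0.1,-0.908],[1,0,0,0,0.2,0.1,-0.908],[1,0,0,0,0.2,0.1,-0.908]]'
python3 -m pendant '[[1,0,0,0,0,0,0],[1,0,0,0,0,0,0]]'
python3 -c "
from go import *
show(-1,50,[-2.5,0,-8.4],1,-4)
o,M=now();print(M.inv().apply(o['wrist_torque']),o['ft_force'])
cv2.imwrite('pics/w3.png',env.snapshot('wrist')[:,:,::-1])"
```

```text
t: 9.6
tool_pos: [641.2, 260.7, 196.5]
orientation: [-0.118, 0.807, 0.577, 0.048]
ft_force: [-0.1, 0.4, -2.4]
width: 34.3
gripper_force: 110.3
t: 10.8
tool_pos: [641.2, 260.6, 196.3]
orientation: [-0.199, 0.369, 0.904, 0.082]
ft_force: [1.0, -1.2, -2.6]
width: 34.2
gripper_force: 110.3
t: 11.0
tool_pos: [641.2, 260.6, 196.4]
orientation: [-0.199, 0.372, 0.903, 0.082]
ft_force: [0.1, 0.1, -3.2]
width: 34.3
gripper_force: 110.3
t 11.0 q [ 0.1   0.5   1.34  0.33  1.59 -0.73] pos [641.18 260.59 196.39] target [612.2  286.9  115.21]
shift/20 tool [ 0.07 -0.09  4.5 ] turn/0.1 [ 0.01  0.02 -0.02]
[ 0.03 -0.28  0.01] [ 0.05  0.12 -3.21]
```

View pics/w3.png

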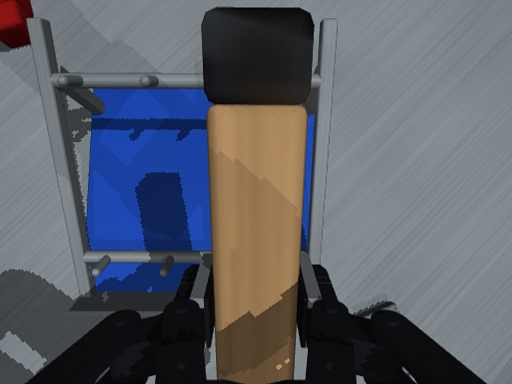

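Baton A (wood, black cap) is now over the rack's right-hand place in this view. The other place's pins show at (148,80), (68,80), (167,263) and (100,263). I'll check the rack fit against these.

```bash
python3 -c "
from go import *
p=env.camera_params('wrist');v=np.load('rack.npy')
X=model(v);print(np.array([proj(p,x) for x in X]))
F=frame(v[3]);print(np.array([proj(p,x-F[:,2]*26) for x in X]))
im=cv2.imread('pics/w3.png');cv2.imwrite('pics/w3c.png',np.hstack([cv2.resize(im[60:110,30:220],None,fx=4,fy=4,interpolation=2)[:, :760]]))
a=cv2.resize(im[60:110,40:220],(720,200),interpolation=2);b=cv2.resize(im[235:295,60:240],(720,240),interpolation=2)
cv2.imwrite('pics/w3c.png',np.vstack([a,b]))"
```

```text
[[285.95 272.17]
 [218.61 272.34]
 [162.94 272.49]
 [ 95.53 272.67]
 [291.96  82.27]
 [210.51  82.43]
 [143.18  82.56]
 [ 61.65  82.72]]
[[283.63 257.78]
 [221.29 257.94]
 [169.76 258.07]
 [107.38 258.23]
 [288.65  81.95]
 [214.42  82.1 ]
 [153.06  82.22]
 [ 78.76  82.36]]
```

View pics/w3c.png

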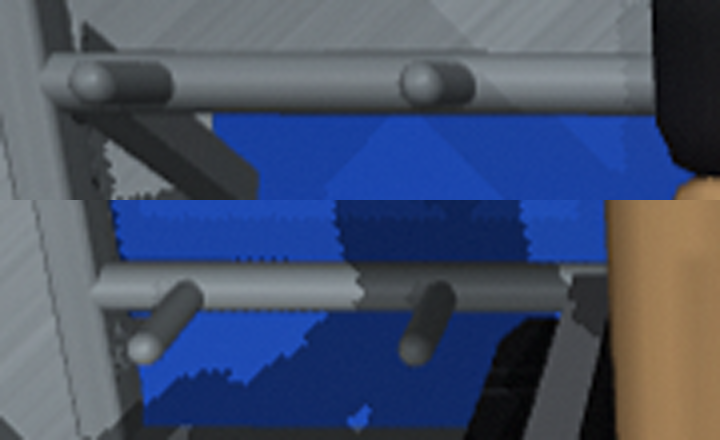

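```bash
python3 -m pendant '[[1,0.07,-0.045,0.9,0,0,0],[1,0,0,0.9,0,0,0],[1,0,0,0.9,0,0,0],[1,0,0,0.9,0,0,0],[1,0,0,0.9,0,0,0],[1,0,0,0.5,0,0,0],[1,0,0,0.5,0,0,0],[1,0,0,0.3,0,0,0],[1,0,0,0.3,0,0,0],[1,0,0,0,0,0,0]]' && python3 -c "
from go import *
show(-1,0,[-2.5,0,-8.4],1,-4)"
```

```text
t: 12.05
tool_pos: [602.9, 296.8, 86.3]
orientation: [-0.199, 0.371, 0.903, 0.082]
ft_force: [-0.2, -1.2, -2.8]
width: 34.4
gripper_force: 110.3
t 12.05 q [ 0.16  0.56  1.47  0.35  1.39 -0.75] pos [602.92 296.84  86.27] target [597.17 301.76  69.89]
shift/20 tool [-0.   -0.03  0.9 ] turn/0.1 [0.01 0.02 0.  ]
```

```bash
python3 -m pendant '[[1,0,-0.02,0.3,0,0,0],[1,0,0,0.2,0,0,0],[1,0,0,0.15,0,0,0],[1,0,0,0,0,0,0],[1,0,0,0,0,0,0]]' && python3 -m pendant '[[1,0,0,0.1,0,0,0],[1,0,0,0.05,0,0,0],[1,0,0,0,0,0,0]]'; python3 -c "
from go import *
show(-1,0,[-2.5,0,-8.4],1,-4)"
```

```text
t: 12.55
tool_pos: [599.1, 300.4, 75.0]
orientation: [-0.199, 0.371, 0.903, 0.083]
ft_force: [0.0, 0.4, -2.9]
width: 34.2
gripper_force: 110.3
t: 12.85
tool_pos: [599.1, 301.0, 73.6]
orientation: [-0.198, 0.371, 0.903, 0.083]
ft_force: [0.8, -3.4, 4.5]
width: 34.3
gripper_force: 111.3
t 12.85 q [ 0.16  0.58  1.48  0.36  1.37 -0.75] pos [599.09 300.97  73.64] target [597.17 301.76  69.89]
shift/20 tool [ 0.01 -0.04  0.21] turn/0.1 [0.03 0.03 0.01]
```

```bash
python3 -m pendant '[[1,0,0,0.05,0,0,0],[1,0,0,0,0,0,0],[0.5,0,0,0,0,0,0],[0.3,0,0,0,0,0,0],[0.2,0,0,0,0,0,0],[0.2,0,0,0,0,0,0],[0.2,0,0,0,0,0,0]]'; python3 -c "
from go import *
o,M=now();print(o['t'],o['ft_force'],o['width'],o['tool_pos'])
cv2.imwrite('pics/w4.png',env.snapshot('wrist')[:,:,::-1])"
```

```text
t: 13.55
tool_pos: [597.7, 301.7, 71.1]
orientation: [-0.199, 0.371, 0.903, 0.082]
ft_force: [0.3, -0.8, -0.6]
width: 68.0
gripper_force: 0.0
13.55 [ 0.34 -0.76 -0.65] 68.00108553772736 [597.69 301.71  71.12]
```

View pics/w4.png

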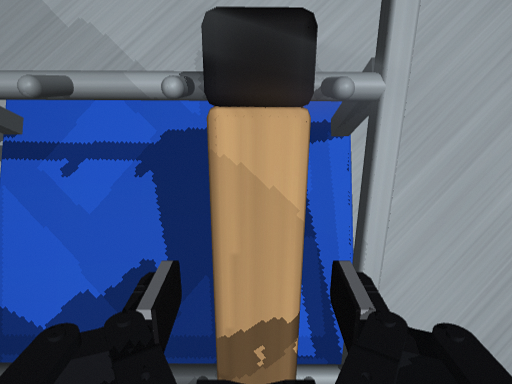

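Baton A rests between the pins at (175,85) and (343,85), with the fingers open around it. Now retreat.

```bash
python3 -m pendant '[[0.2,0,0,-0.5,0,0,0],[0.2,0,0,-1,0,0,0],[0.1,0,0,-1,0,0,0],[0,0,0,-1,0,0,0],[0,0,0,-1,0,0,0],[0,0,0,-1,0,0,0],[0,0,0,-1,0,0,0],[0,0,0,-1,0,0,0],[0,0,0,0,0,0,0]]'; python3 -c "
from go import *
o,M=now();print(o['t'],o['joints'],o['tool_pos'])
y=np.radians(-14);Mt=np.c_[[np.cos(y),np.sin(y),0],[np.sin(y),-np.cos(y),0],[0,0,-1]]
print((M.inv()*Ro.from_matrix(Mt)).as_rotvec()/.1, Mt.T@(np.array([550,-322.5,80])-o['tool_pos'])/20)"
```

```text
t: 14.5
tool_pos: [645.1, 256.4, 211.5]
orientation: [-0.196, 0.371, 0.904, 0.084]
ft_force: [0.1, -0.2, -0.2]
width: 85.7
gripper_force: 0.0
14.5 [ 0.09  0.49  1.33  0.33  1.61 -0.73] [645.07 256.36 211.54]
[-5.55 -1.62 25.54] [ 2.39 29.23  6.58]
```

```bash
python3 -m pendant '[[0,0,0,0,-0.2055,-0.06,0.946],[0,0,0,0,-0.2055,-0.06,0.946],[0,0,0,0,-0.2055,-0.06,0.946],[0,0,0,0,-0.2055,-0.06,0.946],[0,0,0,0,-0.2055,-0.06,0.946],[0,0,0,0,-0.2055,-0.06,0.946],[0,0,0,0,-0.2055,-0.06,0.946],[0,0,0,0,-0.2055,-0.06,0.946],[0,0,0,0,-0.2055,-0.06,0.946]]' && python3 -m pendant '[[0,0,0,0,-0.2055,-0.06,0.946],[0,0,0,0,-0.2055,-0.06,0.946],[0,0,0,0,-0.2055,-0.06,0.946],[0,0,0,0,-0.2055,-0.06,0.946],[0,0,0,0,-0.2055,-0.06,0.946],[0,0,0,0,-0.2055,-0.06,0.946],[0,0,0,0,-0.2055,-0.06,0.946],[0,0,0,0,-0.2055,-0.06,0.946],[0,0,0,0,-0.2055,-0.06,0.946]]' >/dev/null && python3 -m pendant '[[0,0,0,0,-0.2055,-0.06,0.946],[0,0,0,0,-0.2055,-0.06,0.946],[0,0,0,0,-0.2055,-0.06,0.946],[0,0,0,0,-0.2055,-0.06,0.946],[0,0,0,0,-0.2055,-0.06,0.946],[0,0,0,0,-0.2055,-0.06,0.946],[0,0,0,0,-0.2055,-0.06,0.946],[0,0,0,0,-0.2055,-0.06,0.946],[0,0,0,0,-0.2055,-0.06,0.946]]' && python3 -m pendant '[[0,0.08,0.974,0,0,0,0],[0,0.08,0.974,0,0,0,0],[0,0.08,0.974,0,0,0,0],[0,0.08,0.974,0,0,0,0],[0,0.08,0.974,0,0,0,0],[0,0.08,0.974,0,0,0,0],[0,0.08,0.974,0,0,0,0],[0,0.08,0.974,0,0,0,0],[0,0.08,0.974,0,0,0,0],[0,0.08,0.974,0,0,0,0]]' && python3 -m pendant '[[0,0.08,0.974,0,0,0,0],[0,0.08,0.974,0,0,0,0],[0,0.08,0.974,0,0,0,0],[0,0.08,0.974,0,0,0,0],[0,0.08,0.974,0,0,0,0],[0,0.08,0.974,0,0,0,0],[0,0.08,0.974,0,0,0,0],[0,0.08,0.974,0,0,0,0],[0,0.08,0.974,0,0,0,0],[0,0.08,0.974,0,0,0,0]]' >/dev/null && python3 -m pendant '[[0,0.08,0.974,0,0,0,0],[0,0.08,0.974,0,0,0,0],[0,0.08,0.974,0.2,0,0,0],[0,0.08,0.974,0.5,0,0,0],[0,0.08,0.974,0.7,0,0,0],[0,0.08,0.974,0.9,0,0,0],[0,0.08,0.974,0.9,0,0,0],[0,0.08,0.974,0.9,0,0,0],[0,0.08,0.974,0.9,0,0,0],[0,0.08,0.974,0.9,0,0,0],[0,0,0,0,0,0,0],[0,0,0,0,0,0,0]]'; python3 -c "
from go import *
o,M=now();print(o['t'],o['joints'],o['tool_pos'],M.as_matrix())
y=np.radians(-14);Mt=np.c_[[np.cos(y),np.sin(y),0],[np.sin(y),-np.cos(y),0],[0,0,-1]]
print((M.inv()*Ro.from_matrix(Mt)).as_rotvec()/.1, Mt.T@(np.array([550.5,-322.5,22])-o['tool_pos'])/20)
cv2.imwrite('pics/w5.png',env.snapshot('wrist')[:,:,::-1])"
```

```text
t: 15.4
tool_pos: [642.0, 257.1, 206.5]
orientation: [-0.158, 0.73, 0.662, 0.063]
ft_force: [0.8, -0.1, 0.4]
width: 85.7
gripper_force: 0.0
t: 17.2
tool_pos: [641.9, 257.2, 206.5]
orientation: [0.001, 0.992, -0.123, -0.004]
ft_force: [0.5, -1.3, 0.1]
width: 85.5
gripper_force: 0.0
t: 18.2
tool_pos: [610.8, 62.1, 207.9]
orientation: [0.001, 0.993, -0.122, -0.003]
ft_force: [-0.2, 0.6, -1.0]
width: 85.8
gripper_force: 0.0
t: 20.4
tool_pos: [546.9, -322.3, 90.5]
orientation: [0.0, 0.993, -0.122, -0.004]
ft_force: [-0.3, -0.2, 0.3]
width: 85.9
gripper_force: 0.0
20.4 [-0.71  0.37  1.68 -0.01  1.1   1.11] [ 546.93 -322.3    90.49] [[ 0.97 -0.24 -0.01]
 [-0.24 -0.97  0.  ]
 [-0.01  0.   -1.  ]]
[ 0.02  0.07 -0.  ] [ 0.18 -0.03  3.42]
```

View pics/w5.png

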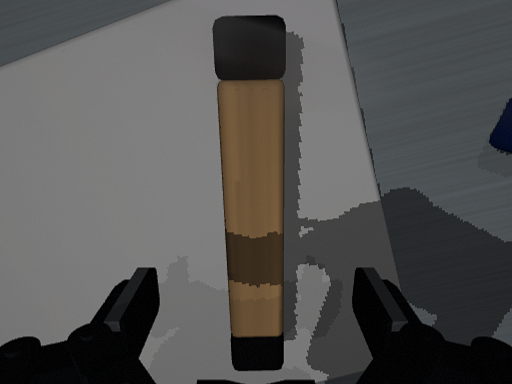

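The wood baton B is centred between the fingers, with caps at (250,47) and (257,352), so it is ready to grasp.

```bash
python3 -m pendant '[[0,0.16,-0.03,0.9,0,0.07,0],[0,0,0,0.9,0,0,0],[0,0,0,0.9,0,0,0],[0,0,0,0.5,0,0,0],[0.3,0,0,0,0,0,0],[1,0,0,0,0,0,0],[1,0,0,0,0,0,0],[1,0,0,0,0,0,0],[1,0,0,0,0,0,0],[1,0,0,0,0,0,0],[1,0,0,0,0,0,0]]' 110; python3 -m pendant '[[1,0,0,-0.3,0,0,0],[1,0,0,-0.6,0,0,0],[1,0,0,-1,0,0,0],[1,0,0,-1,0,0,0],[1,0,0,-1,0,0,0],[1,0,0,-1,0,0,0],[1,0,0,-1,0,0,0],[1,0,0,-1,0,0,0],[1,0,0,-0.5,0,0,0],[1,0,0,0,0,0,0],[1,0,0,0,0,0,0],[1,0,0,0,0,0,0]]'
python3 - <<'E'
from go import *
np.set_printoptions(precision=3,suppress=True)
for i in range(3):
    p=env.camera_params("wrist");o,M=now();im=env.snapshot("wrist")
    print(o["t"],o["tool_pos"],o["ft_force"],"tool:",M.inv().apply(o["wrist_torque"]),o["width"])
print(M.as_matrix(),o["joints"])
cv2.imwrite("pics/w6.png",im[:,:,::-1])
h=cv2.cvtColor(im,cv2.COLOR_RGB2HSV);m=cv2.inRange(h,(5,70,50),(25,255,255))
r=np.where(m[:,257])[0];top=r[r>60].min();print("boundary row",top,M.inv().apply(plane(p,(257,top),o["tool_pos"][2]+26)-o["tool_pos"]))
E
```

```text
t: 21.55
tool_pos: [551.7, -322.8, 28.0]
orientation: [0.002, 0.993, -0.121, 0.001]
ft_force: [-0.2, -0.2, 5.6]
width: 34.1
gripper_force: 110.3
t: 22.75
tool_pos: [550.1, -321.2, 172.7]
orientation: [0.0, 0.993, -0.121, -0.001]
ft_force: [0.3, 0.1, -3.3]
width: 34.1
gripper_force: 109.6
22.75 [ 550.063 -321.165  172.689] [ 0.317  0.122 -3.322] tool: [ 0.011 -0.082 -0.01 ] 34.06095998174417
22.8 [ 550.159 -321.217  172.772] [-0.232 -0.561 -3.298] tool: [-0.041 -0.106 -0.017] 33.770858599636796
22.85 [ 550.247 -321.301  172.939] [ 0.248  0.231 -3.127] tool: [-0.025 -0.112 -0.025] 34.03497522306947
[[ 0.971 -0.241 -0.002]
 [-0.241 -0.971 -0.001]
 [-0.002  0.001 -1.   ]] [-0.705  0.272  1.636 -0.002  1.235  1.109]
boundary row 94 [ 81.066  -0.31  -26.165]
```

```bash
python3 -c "
from go import *
show(1,140,[0.4,0,-1],-1,-4)"
```

```text
t 22.9 q [-0.71  0.27  1.64 -0.    1.23  1.11] pos [ 550.4  -321.43  173.22] target [565.91 178.8  202.59]
shift/20 tool [ -5.27 -24.46  -1.49] turn/0.1 [ 1.19 -4.25  5.27]
```

```bash
python3 -m pendant '[[1,-0.203,-0.941,-0.15,0,0,0],[1,-0.203,-0.941,-0.15,0,0,0],[1,-0.203,-0.941,-0.15,0,0,0],[1,-0.203,-0.941,-0.15,0,0,0],[1,-0.203,-0.941,-0.15,0,0,0],[1,-0.203,-0.941,-0.15,0,0,0],[1,-0.203,-0.941,-0.15,0,0,0],[1,-0.203,-0.941,-0.15,0,0,0],[1,-0.203,-0.941,-0.15,0,0,0],[1,-0.203,-0.941,-0.15,0,0,0],[1,-0.203,-0.941,0,0,0,0],[1,-0.203,-0.941,0,0,0,0]]' && python3 -m pendant '[[1,-0.203,-0.941,0,0,0,0],[1,-0.203,-0.941,0,0,0,0],[1,-0.203,-0.941,0,0,0,0],[1,-0.203,-0.941,0,0,0,0],[1,-0.203,-0.941,0,0,0,0],[1,-0.203,-0.941,0,0,0,0],[1,-0.203,-0.941,0,0,0,0],[1,-0.203,-0.941,0,0,0,0],[1,-0.203,-0.941,0,0,0,0],[1,-0.203,-0.941,0,0,0,0],[1,-0.203,-0.941,0,0,0,0],[1,-0.203,-0.941,0,0,0,0]]' >/dev/null && python3 -m pendant '[[1,-0.203,-0.941,0,0,0,0],[1,-0.203,-0.941,0,0,0,0],[1,0,0,0,0.17,-0.607,0.753],[1,0,0,0,0.17,-0.607,0.753],[1,0,0,0,0.17,-0.607,0.753],[1,0,0,0,0.17,-0.607,0.753],[1,0,0,0,0.17,-0.607,0.753],[1,0,0,0,0.17,-0.607,0.753],[1,0,0,0,0.17,-0.607,0.753],[1,0,0,0,0,0,0],[1,0,0,0,0,0,0]]';  python3 -c "
from go import *
show(1,30,[0.4,0,-1],-1,-4)
cv2.imwrite('pics/w7.png',env.snapshot('wrist')[:,:,::-1])
p=env.camera_params('wrist');v=np.load('rack.npy')
print(np.array([proj(p,x) for x in model(v)]))"
```

```text
t: 24.1
tool_pos: [558.0, -89.2, 204.2]
orientation: [0.001, 0.993, -0.121, 0.0]
ft_force: [0.3, 0.0, -2.8]
width: 33.9
gripper_force: 109.7
t: 26.4
tool_pos: [566.1, 178.9, 203.2]
orientation: [-0.082, 0.904, -0.37, -0.199]
ft_force: [-0.6, 0.3, -2.8]
width: 33.8
gripper_force: 110.2
t 26.4 q [-0.01  0.29  1.6   0.3   1.57  2.29] pos [566.14 178.92 203.22] target [532.84 211.48 102.9 ]
shift/20 tool [-0.01  0.01  5.53] turn/0.1 [ 0.   -0.03  0.02]
[[ 75.38  90.68]
 [153.73  90.83]
 [218.47  90.95]
 [296.83  91.1 ]
 [104.89 273.65]
 [170.26 273.77]
 [224.27 273.88]
 [289.65 274.  ]]
```

View pics/w7.png

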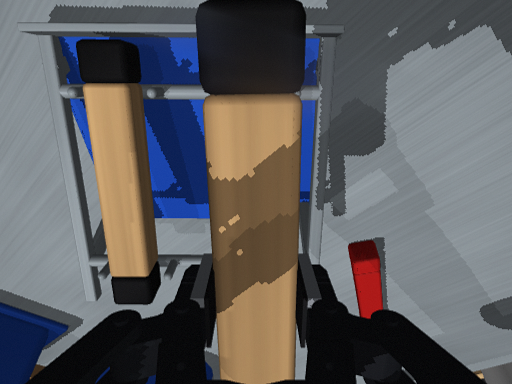

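Baton A lies seated at (120,170), clear of the end stop at (180,30). Baton B is aligned with the other place (pin seen at (153,92), predicted (154,91)). Descending now.

```bash
python3 -m pendant '[[1,0,0,0.9,0,0,0],[1,0,0,0.9,0,0,0],[1,0,0,0.9,0,0,0],[1,0,0,0.9,0,0,0],[1,0,0,0.9,0,0,0],[1,0,0,0.7,0,0,0],[1,0,0,0.5,0,0,0],[1,0,0,0.4,0,0,0],[1,0,0,0.3,0,0,0],[1,0,0,0,0,0,0]]' && python3 -m pendant '[[1,0,0,0.15,0,0,0],[1,0,0,0.1,0,0,0],[1,0,0,0.05,0,0,0],[1,0,0,0,0,0,0],[1,0,0,0,0,0,0]]'; python3 -c "
from go import *
show(1,0,[0.4,0,-1],-1,-4)"
```

```text
t: 27.45
tool_pos: [527.5, 216.7, 86.7]
orientation: [-0.082, 0.903, -0.371, -0.2]
ft_force: [0.4, -0.5, -3.8]
width: 34.4
gripper_force: 110.2
t: 27.95
tool_pos: [526.3, 218.2, 81.9]
orientation: [-0.082, 0.903, -0.371, -0.199]
ft_force: [-0.4, 0.8, -2.9]
width: 34.1
gripper_force: 110.2
t 27.95 q [0.05 0.38 1.73 0.32 1.34 2.28] pos [526.26 218.24  81.91] target [523.83 220.4   75.71]
shift/20 tool [-0.02  0.01  0.35] turn/0.1 [-0.01 -0.02  0.  ]
```

```bash
python3 -m pendant '[[1,0,0,0.1,0,0,0],[1,0,0,0.1,0,0,0],[1,0,0,0,0,0,0],[1,0,0,0,0,0,0]]' && python3 -m pendant '[[1,0,0,0.08,0,0,0],[1,0,0,0,0,0,0],[1,0,0,0,0,0,0]]'; python3 -c "
from go import *
show(1,0,[0.4,0,-1],-1,-4)"
```

```text
t: 28.35
tool_pos: [524.8, 219.5, 78.0]
orientation: [-0.082, 0.903, -0.371, -0.199]
ft_force: [-0.4, 0.3, -3.8]
width: 33.6
gripper_force: 110.2
t: 28.65
tool_pos: [524.4, 220.0, 76.6]
orientation: [-0.082, 0.903, -0.371, -0.199]
ft_force: [-0.6, 0.2, -3.2]
width: 33.7
gripper_force: 110.2
t 28.65 q [0.05 0.39 1.74 0.33 1.33 2.27] pos [524.38 219.96  76.64] target [523.83 220.4   75.71]
shift/20 tool [-0.01  0.    0.06] turn/0.1 [-0.   -0.02  0.  ]
```

```bash
python3 -m pendant '[[1,0,0,0.06,0,0,0],[1,0,0,0.04,0,0,0],[1,0,0,0,0,0,0],[1,0,0,0,0,0,0]]' && python3 -m pendant '[[1,0,0,0.06,0,0,0],[1,0,0,0,0,0,0],[1,0,0,0,0,0,0]]'
```

```text
t: 29.05
tool_pos: [524.2, 220.4, 75.6]
orientation: [-0.082, 0.903, -0.371, -0.199]
ft_force: [-0.7, -3.1, 3.9]
width: 34.1
gripper_force: 110.9
t: 29.35
tool_pos: [524.2, 220.5, 75.5]
orientation: [-0.082, 0.903, -0.371, -0.199]
ft_force: [-2.0, -5.4, 9.0]
width: 34.1
gripper_force: 111.9
```

Contact made. Release, retreat and look.

```bash
python3 -m pendant '[[0.5,0,0,0,0,0,0],[0.3,0,0,0,0,0,0],[0.2,0,0,0,0,0,0],[0.2,0,0,0,0,0,0],[0.2,0,0,0,0,0,0]]' && python3 -m pendant '[[0.2,0,0,-0.5,0,0,0],[0.2,0,0,-1,0,0,0],[0.1,0,0,-1,0,0,0],[0.1,0,0,-1,0,0,0],[0.1,0,0,-1,0,0,0],[0.1,0,0,-1,0,0,0],[0.1,0,0,-1,0,0,0],[0.1,0,0,-1,0,0,0],[0.1,0,0,0,0,0,0],[0.1,0,0,0,0,0,0]]'; python3 -c "
from go import *
a=env.snapshot('wrist')[:,:,::-1];b=env.snapshot('side')[120:330,100:300,::-1]
cv2.imwrite('pics/end.png',np.hstack([cv2.resize(a,(420,315)),cv2.resize(b,(300,315))]))"
```

```text
t: 29.85
tool_pos: [523.3, 221.0, 73.6]
orientation: [-0.082, 0.903, -0.371, -0.2]
ft_force: [-0.5, 0.9, 0.4]
width: 68.1
gripper_force: 0.0
t: 30.85
tool_pos: [568.4, 176.4, 210.0]
orientation: [-0.082, 0.903, -0.371, -0.199]
ft_force: [0.5, 1.1, 0.2]
width: 77.0
gripper_force: 0.0
```

View pics/end.png

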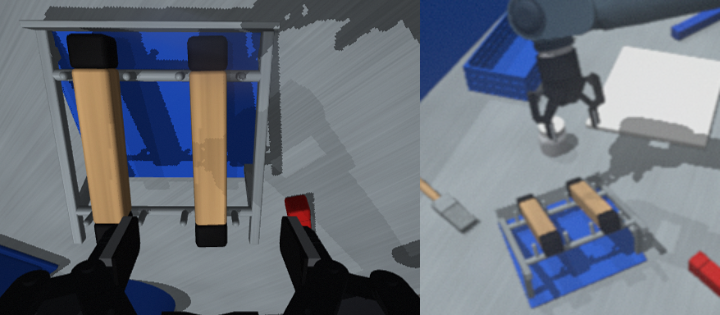

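Both batons lie between their pins on both bars, with their low ends at the end-stop side. The jar is still standing and the gripper is clear.

```bash
python3 -c "
from rig import env
print(env.close_job())"
```

```text
the job is handed in; nothing more can be done
None
```

Both batons are in the rack, one in each place on both bars with its heavy end low (judged from the wrist torque when lifted); the jar was not touched, and I handed the job in at about 31 s.

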